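# Fit the filter slider into the lamp's clear slot

## Robot

A 6-joint arm with a two-finger parallel gripper is mounted at the origin on the work surface. World frame = base frame: x ahead of the robot, y to its left, z up, the work surface at z = 0. Lengths are in m, angles in rad, forces in N, time in s.
With the tool pointing down it reaches from about 0.35 to 0.975 m from the base axis. Payload 17.4 kg.
Tool frame: the origin (TCP) lies between the finger pads; the fingertips stand 19 mm ahead of it and the grasp point (between the pads) is the TCP; z points along the fingers, y is the line along which they close (so a half turn about z gives the same grasp; the last joint's range is limited). The gripper opens to 85 mm and grips with 20 to 120 N. Pads are 22 mm wide; open, the fingers measure 114 mm over their backs; the gripper's body (76 mm by 85 mm) begins 54 mm behind the grasp point. The pads swing forward as they close: fully open they stand 13 mm farther back than shut.
Start: joints at [1.274, 0.116, 1.442, -0, 1.584, -0.038], TCP at [0.173, 0.653, 0.25] pointing down, gripper open.
Joint ranges: [-2.83, 2.83], [-0.83, 2.19], [0.07, 2.5], [-1.14, 4.28], [0.01, 3], [-2.97, 2.97]. Speed limits (rad/s): [1.89, 1.89, 2.22, 3.14, 3.14, 3.14].

## Interface

Orientations are given as a unit quaternion [w, x, y, z].
In Python, from cell import bot gives the robot as it stands.
- The arm moves only by the tool move_arm, never from a script. Its argument "targets" is text: rows parted by semicolons, each of 7 numbers parted by spaces: the turn, a rotation vector about the world's x, y, z in degrees, then the shift along the world's x, y, z in cm, then the gripper command: -1 is fully open, 1 is shut, values between are in proportion. A call has 1 to 12 rows; each row shifts and turns the commanded pose from where the row before left it; what a row does not reach is not made up. A row lasts 1/8 s, in which the tool goes at most 62.5 mm and 10.7 degrees, less where a joint would pass 70% of its speed; a pose out of reach is approached as far as the arm can. A call with a gripper value outside its range is refused whole. The fingers move at their own pace and stop on an object; the grip force is fixed at half the most. Time passes only in rows, so rows that do not move let the fingers close. It gives the time, the measured TCP pose, the force, the opening and the grip force at its end, in the units of the state.
- bot.sense(): the state, without advancing time (a new reading comes with each control period).
- bot.snapshot(name): name is "scene" or "top" or "wrist"; returns the picture (400x640x3 uint8, blue, green, red); there is no depth.
- bot.camera_info(name): a dict with "fx", "fy", "cx", "cy" (pixels), "cam_to_world" (4x4, takes a point from camera to world coordinates). Camera axes: x right, y up, looking along -z (the intrinsics and any distortion apply to the point x, -y, -z); pixel columns grow to the right and rows downward; lengths in m; the calibration is good to about 2 mm. A picture is of the moment at which its call begins: read the wrist's pose just before it. camera_info takes no time and is no camera call; for the wrist camera it gives the pose at the moment of the call.
- bot.finish_job(): hands the job in; it is judged then, once.
The state is a dict: "clock": time; "joint_pos": joint angles; "joint_vel": joint speeds; "effort": joint torques, N m; "tcp_pos": TCP position; "eef_rot": TCP orientation; "ft_force": force on the tool from outside, world axes, zero at the start; "moment": the same for the moment, N m; "width": finger opening in m; "grasp_force": force on a finger pad.
Only numpy, scipy, OpenCV 4.12 (cv2) and the standard library are available. Lean on these libraries where they do the work, as an engineer would, in place of code of your own. Each camera call takes 0.05 s, during which the arm holds its last target. There are 200 camera calls.

## Task

Take the filter slider (the one with the square-edged handle) out of its leaning stand and slide it, plate end down, into the one clear slot of the white filter box on the lamp unit. Two of the three slots are blanked off deep inside, so feel which one lets the plate go down, then press it past the stiff last stretch until the handle's shoulder sits on the box top, and let go. Leave the other slider and the things on the bench where they are.

Things in the scene. Friction and masses are not known exactly. Their poses are not given: they have to be found in the camera images.
- slider: filter slider, loose, 0.12 kg. Steel plate 44 (x) x 6 (y) x 55 mm (z = 0 to 55; first 4 mm narrowed to 40 x 4) with a round glass window. Origin: centre of the plate's free end; z runs up to the handle. Starts in one of the stand's bays, leaning 35 degrees in its x-z plane, handle end towards the robot; pull it out along its z
- slider_grip (a point): centre of the filter slider's handle, 80 mm up its z; axes as the slider. Black, square-edged, 24 (x) x 14 (y) x 50 mm (slider z = 55 to 105); its underside is the shoulder that stops on the filter box
- blind_slider: bystander in the stand's other bay: same plate without window, but a round handle 16 mm across with a 22 mm ball on top (top at z = 107 mm). Same frame as the filter slider
- stand: fixed aluminium parking stand, base 130 x 125 x 8 mm; origin under it, x points away from the handles' side. Two bays at y = +40 and -40 mm, pockets with 5 mm thick cheeks 9 mm apart that reach 42 mm up the plate; the last 13 mm of plate and the handle stand clear
- illuminator: fixed lamp unit; origin on the table under the centre of its white filter box, 90 (x) x 120 (y) mm, flat top at z = 115 mm. At its +y side a neck and a black finned lamphouse (130 x 130 mm, y = 111 to 241, top at 154 mm), at its -y side a tube stub (to y = -97 mm). Three slots in the top, 34 mm apart along y; only one is clear (which one changes)
- slot_right (a point): centre of the mouth, on the box top, of the slot at y = -34 mm of the lamp unit; axes as the lamp unit. All slots are alike: 48 (x) x 8 (y) mm. In the two blanked ones a piece that cannot be pushed sits 27 mm below the mouth
- slot_middle (a point): the same for the slot at y = 0. In the clear slot the plate meets a stiff carrier 43 mm below the mouth, to be pushed 12 mm further with about 8 N until the shoulder stops on the box top (plate end then at lamp unit z = 60 mm)
- slot_left (a point): the same for the slot at y = +34 mm
- objective: steel microscope objective, 32 mm across, 42 mm tall, bystander, origin under its centre
- eyepiece: black eyepiece standing on its narrow end, 40 mm across, 52 mm tall, bystander, origin under its centre
- specimen: black round specimen mount, 32 mm across, 20 mm tall, bystander, origin under its centre
- bottle: amber bottle, 44 mm across, 90 mm tall, bystander, origin under its centre
- slide_case: grey flat case, 80 x 60 x 32 mm, bystander, origin under its centre
- lens_cap: black disc cap, 42 mm across, 12 mm tall, bystander, origin under its centre
There are look-alikes about, which are no part of the job. Leave any blue or turquoise look-alike of the slider alone.

How it is judged:
By the outcome, as a careful person would: the job done as asked, in the order asked, and still so for the second after the job is handed in, with the robot touching nothing.
It also fails if it takes over 64 s, if anything falls off the work surface, if the arm or the gripper's body presses on something with over 40 N, if the wrist force passes 120 N, or if a joint passes its speed limit or range.

## Working session

There is one attempt and no reset: what is moved stays moved. The work goes in short steps, Python scripts to look and compute and a tool call to move; the robot and the scene stay as the last step left them, time stands still between calls to the robot, and variables do not carry over. Pictures are saved under pics/ and viewed, at most 10 in all, crops included, and the job is handed in when it is done.

Besides the shell and the picture viewer there is one more tool, called after "Request:" as name(argument=value, ...), one argument or row to a line, values as JSON. move_arm: Moves the arm, as the interface text tells. Its arguments: {"type":"object","properties":{"targets":{"type":"string"}},"required":["targets"]}

```bash
mkdir -p pics; python3 - <<'E'
from cell import bot
import cv2,numpy as np
for n in("scene","top"):
    i=bot.snapshot(n);cv2.imwrite(f"pics/{n}0.png",i)
    c=bot.camera_info(n);print(n,{k:(np.round(v,4).tolist()) for k,v in c.items()})
s=bot.sense();print(s)
E
```

```text
scene {'fx': 447.1147, 'fy': 447.1147, 'cx': 318.428, 'cy': 201.5618, 'cam_to_world': [[0.4804, -0.6053, 0.6346, 1.0435], [0.877, 0.3231, -0.3557, -0.3775], [0.0103, 0.7274, 0.6861, 0.6302], [0.0, 0.0, 0.0, 1.0]]}
top {'fx': 413.7893, 'fy': 413.7893, 'cx': 318.8341, 'cy': 195.9532, 'cam_to_world': [[0.0175, 0.9952, -0.0958, 0.4706], [-0.9997, 0.0191, 0.0152, -0.0785], [0.017, 0.0956, 0.9953, 0.9081], [0.0, 0.0, 0.0, 1.0]]}
{'clock': 0.1, 'joint_pos': array([ 1.27421109e+00,  1.16423153e-01,  1.44222384e+00, -1.45297772e-05,
        1.58400275e+00, -3.78116519e-02]), 'joint_vel': array([-0.00034315, -0.001452  , -0.00288836,  0.00131225,  0.00156763,
        0.00023146]), 'effort': array([ 1.85580204e-03, -7.33667207e+01, -6.33782816e+01,  8.12669509e-05,
        5.25593656e-03,  5.27101349e-05]), 'tcp_pos': array([0.17270181, 0.65236494, 0.24963025]), 'eef_rot': array([-8.07973686e-05,  1.29026159e-01,  9.91641049e-01, -5.22381160e-04]), 'ft_force': array([0.80351479, 0.51250804, 0.33196122]), 'moment': array([-0.00163295,  0.02829972, -0.00971855]), 'grasp_force': 0.0, 'width': 0.08560942665052165}
```

View pics/top0.png

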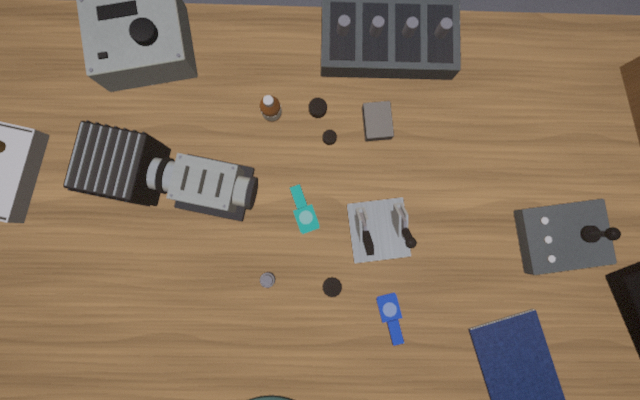

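View pics/scene0.png

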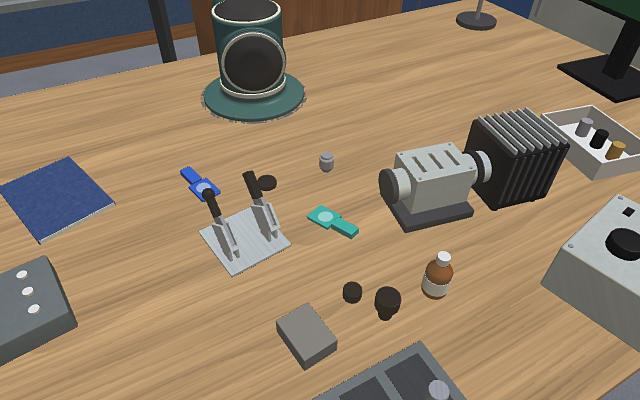

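The top view shows the lamp unit's box at about (210,183), the stand at (380,230), the square black handle at (367,243) and the ball handle at (410,240). In the scene view the box is at (435,175) and the square handle at (255,185). I'll enlarge these for corner picking.

```bash
python3 - <<'E'
import cv2,numpy as np
t=cv2.imread("pics/top0.png");s=cv2.imread("pics/scene0.png")
def cr(i,x,y,w,h,k):return cv2.resize(i[y:y+h,x:x+w],(w*k,h*k),interpolation=cv2.INTER_CUBIC)
m=np.vstack([np.hstack([cr(t,340,190,80,60+15,5)[:375],cr(t,165,148,80,75,5)]),np.zeros((1,800,3),np.uint8)])
cv2.imwrite("pics/m1.png",m)
m=np.hstack([cr(s,195,160,100,120,4),cr(s,375,130,100,120,4)]);cv2.imwrite("pics/m2.png",m)
E
```

```text
(no output)
```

View pics/m1.png

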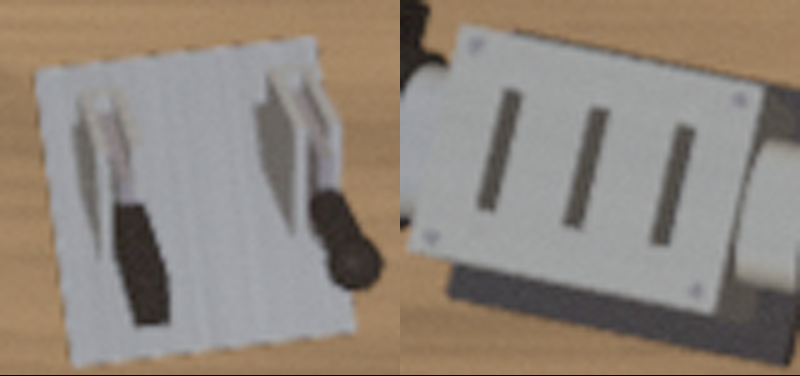

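View pics/m2.png

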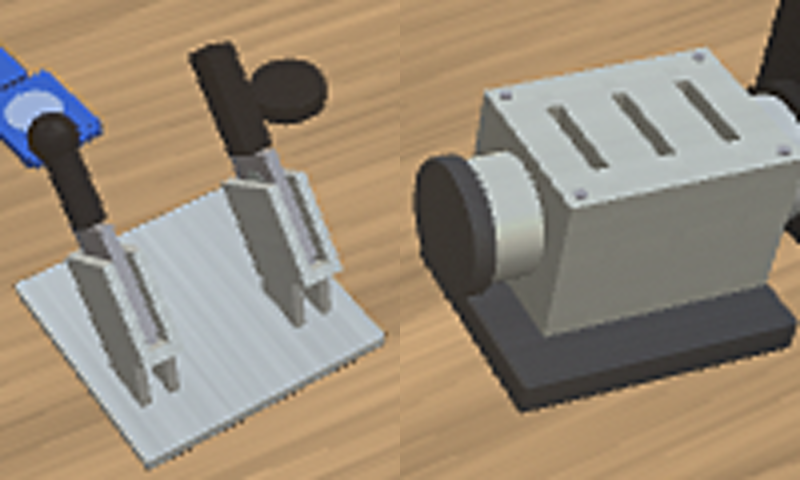

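The crops show the box top corners and three slots clearly, the stand base corners, and the square handle in the +y bay. I'll fit poses to both views.

```bash
cat > h.py <<'E'
import numpy as np,cv2
from cell import bot
from scipy.optimize import least_squares
from scipy.spatial.transform import Rotation as R
def proj(c,P):
    T=np.array(c["cam_to_world"]);q=(np.atleast_2d(P)-T[:3,3])@T[:3,:3]
    return np.c_[c["cx"]+c["fx"]*q[:,0]/-q[:,2], c["cy"]-c["fy"]*q[:,1]/-q[:,2]]
def ray(c,uv,z):
    T=np.array(c["cam_to_world"]);d=T[:3,:3]@[(uv[0]-c["cx"])/c["fx"],-(uv[1]-c["cy"])/c["fy"],-1]
    return T[:3,3]+d*(z-T[2,3])/d[2]
def place(p,L):
    L=np.atleast_2d(L);c,s=np.cos(p[2]),np.sin(p[2])
    return np.c_[p[0]+c*L[:,0]-s*L[:,1],p[1]+s*L[:,0]+c*L[:,1],L[:,2]]
a=np.radians(35)
XS,ZS=np.array([np.cos(a),0,np.sin(a)]),np.array([-np.sin(a),0,np.cos(a)])
def slider(off,pts): # slider pts -> stand frame; off=(x,z) of origin, y=.04
    pts=np.atleast_2d(pts);return np.array([off[0],.04,off[1]])+pts[:,:1]*XS+pts[:,1:2]*[0,1,0]+pts[:,2:]*ZS
E
cat > fit.py <<'E'
from h import *
ct,cs=bot.camera_info("top"),bot.camera_info("scene")
def px(l,o,k):return (np.array(l)-[o[2],0]+.5)/k-.5+np.array(o[:2])
# lamp
Lt=px([(465,25),(765,85),(715,313),(408,250),(511,92),(488,208),(600,110),(572,225),(686,127),(660,242)],(165,148,400),5)
L=np.array([(.045,.06),(.045,-.06),(-.045,-.06),(-.045,.06)]+[(sx*.024,y) for y in(.034,0,-.034) for sx in(1,-1)])
L=np.c_[L,np.full(10,.115)]
Ls=px([(485,92),(572,208),(708,48),(549,107),(606,167),(614,94),(674,154),(678,82),(739,139)],(375,130,400),4)
S=np.array([(-.045,-.06),(.045,-.06),(-.045,.06)]+[(sx*.024,y) for y in(-.034,0,.034) for sx in(-1,1)]);S=np.c_[S,np.full(9,.115)]
for nm,w in(("both",(1,1)),("top",(1,0)),("scene",(0,1))):
    f=lambda p:np.r_[w[0]*(proj(ct,place(p,L))-Lt).ravel(),w[1]*(proj(cs,place(p,S))-Ls).ravel()]
    r=least_squares(f,[.55,.15,-.2]);print("lamp",nm,r.x.round(4),np.degrees(r.x[2]).round(2),"rms",np.sqrt(np.mean(r.fun**2)).round(2))
    if nm=="both":print(f(r.x).reshape(-1,2).round(1).tolist())
Bt=px([(37,72),(315,38),(355,328),(75,365)],(340,190,0),5)
B=np.array([(.065,.0625),(.065,-.0625),(-.065,-.0625),(-.065,.0625)]);B=np.c_[B,np.full(4,.008)]
Bs=px([(15,287),(148,465),(386,338)],(195,160,0),4)
BS=B[[2,1,0]]
# handle axis midpoints
Ht=px([(130,204),(152,324)],(340,190,0),5);Hs=px([(211,46),(250,153)],(195,160,0),4)
HT=[(0,0,.055),(-0.0,0,.105)];HS=[(0,0,.105),(0,0,.055)]
f=lambda p:np.r_[(proj(ct,place(p,B))-Bt).ravel(),(proj(cs,place(p,BS))-Bs).ravel(),
 (proj(ct,place(p,slider(p[3:],HT)))-Ht).ravel(),(proj(cs,place(p,slider(p[3:],HS)))-Hs).ravel()]
r=least_squares(f,[.4,-.2,.1,.01,.03]);p=r.x;print("stand",p.round(4),np.degrees(p[2]));print(r.fun.reshape(-1,2).round(1).tolist())
print("grip",place(p,slider(p[3:],(0,0,.08))),"tip",place(p,slider(p[3:],(0,0,0))))
# overlay
hb=[(x,y,z) for z in(.055,.105) for y in(-.007,.007) for x in(-.012,.012)]
E=[(i,j) for i in range(8) for j in range(i) if bin(i^j).count("1")==1]
out=[]
for n,c,o in(("top",ct,(340,190)),("scene",cs,(195,150))):
    im=cv2.imread(f"pics/{n}0.png")[o[1]:o[1]+75,o[0]:o[0]+80] if n=="top" else cv2.imread(f"pics/{n}0.png")[o[1]:o[1]+75,o[0]:o[0]+80]
    im=cv2.resize(im,None,fx=5,fy=5,interpolation=cv2.INTER_CUBIC)
    q=((proj(c,place(p,slider(p[3:],hb)))-o+.5)*5).astype(int)
    for i,j in E:cv2.line(im,q[i].tolist(),q[j].tolist(),(0,255,0),1)
    out.append(im)
cv2.imwrite("pics/ov.png",np.hstack(out))
E
python3 fit.py
```

```text
lamp both [ 0.5718  0.1352 -0.1791] -10.26 rms 0.65
[[-1.2, -0.4], [-0.4, -0.3], [-0.5, -0.3], [-0.6, 0.0], [0.3, -0.7], [-0.7, 0.4], [-0.2, -0.8], [-0.2, 0.4], [-0.1, -0.8], [-0.4, 0.5], [-0.5, 0.0], [-0.1, 0.5], [-0.9, -0.2], [0.8, 0.2], [-1.2, 0.6], [0.6, 0.1], [-1.6, 0.3], [0.4, -0.2], [-1.6, 0.5]]
lamp top [ 0.5715  0.1345 -0.1812] -10.38 rms 0.31
lamp scene [ 0.5717  0.1364 -0.1751] -10.03 rms 0.45
stand [ 0.4872 -0.2237  0.1381  0.024   0.0366] 7.913199594701824
[[-0.6, -1.0], [0.3, -1.0], [0.7, 0.4], [-0.5, 0.1], [-0.4, -0.5], [-0.4, -0.2], [0.3, -0.8], [-0.3, 4.4], [0.1, -4.5], [-0.5, 0.4], [0.1, -0.6]]
grip [[ 0.46001763 -0.18711541  0.10215039]] tip [[ 0.50546681 -0.18079814  0.03661822]]
```

View pics/ov.png

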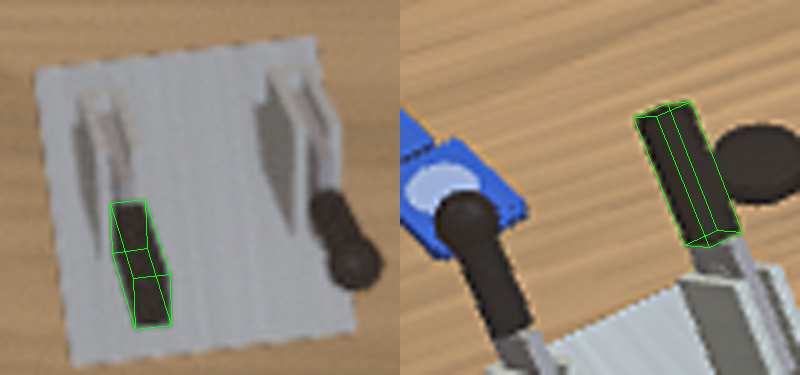

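The green wireframe coincides with the handle in both views: grip at (0.460, -0.187, 0.102), which is plausible for height and reach. Next I move to a standoff along the slider's axis.

Request:
move_arm(
  targets="0 0 2.3 2.3 -4.5 0 -1;0 0 2.3 2.3 -4.5 0 -1;0 0 2.3 2.3 -4.5 0 -1;0 0 2.3 2.3 -4.5 0 -1;0 0 2.3 2.3 -4.5 0 -1;0 0 2.3 2.3 -4.5 0 -1;0 0 2.3 2.3 -4.5 0 -1;0 0 2.3 2.3 -4.5 0 -1;0 0 2.3 2.3 -4.5 0 -1;0 0 2 2.3 -4.5 0 -1",
)

```text
clock: 1.35
tcp_pos: [0.4031, 0.2009, 0.2502]
eef_rot: [0.0, -0.069, 0.998, -0.0]
ft_force: [0.8, 0.9, 0.2]
width: 0.0854
grasp_force: 0.0
```

Request:
move_arm(
  targets="0 0 0 0 -5 0 -1;0 0 0 0 -5 0 -1;0 0 0 0 -5 0 -1;0 0 0 0 -5 0 -1;0 0 0 0 -5 0 -1;0 0 0 0 -5 0 -1;0.96 -6.93 0 0 -5 0 -1;0.96 -6.93 0 0 -4 0 -1;0.96 -6.93 0 0 0 0 -1;0.96 -6.93 0 0 0 0 -1;0.96 -6.93 0 0 0 0 -1;0 0 0 0 0 0 -1",
)

```text
clock: 2.85
tcp_pos: [0.4018, -0.1879, 0.2495]
eef_rot: [0.3, -0.064, 0.952, 0.02]
ft_force: [-0.2, 0.1, -0.3]
width: 0.0855
grasp_force: 0.0
```

```bash
cat > t.py <<'E'
from h import *
s=bot.sense();w,x,y,z=s["eef_rot"];M=R.from_quat([x,y,z,w]).as_matrix()
print(s["clock"],"p",s["tcp_pos"].round(4),"F",s["ft_force"].round(1),"w",round(s["width"],4),"q",s["joint_pos"].round(2));print(M.round(3).tolist())
E
python3 t.py
```

```text
2.85 p [ 0.4018 -0.1879  0.2495] F [-0.2  0.1 -0.3] w 0.0855 q [-0.78 -0.72  2.18  0.49  1.31 -2.52]
[[-0.812, -0.135, 0.567], [-0.11, 0.991, 0.077], [-0.573, 0.0, -0.82]]
```

Request:
move_arm(
  targets="0 0 0 0 -0.4 -3.2 -1;0 0 0 0 -0.3 -3.1 -1;0 0 0 0 0 0 -1",
)

```text
clock: 3.22
tcp_pos: [0.4025, -0.1939, 0.1854]
eef_rot: [0.298, -0.065, 0.952, 0.022]
ft_force: [0.0, 0.6, 0.3]
width: 0.0857
grasp_force: 0.0
```

```bash
cat >> t.py <<'E'
E
python3 t.py; python3 - <<'E'
from h import *
c=bot.camera_info("wrist");i=bot.snapshot("wrist")
p=[0.4872,-0.2237,0.1381,0.024,0.0366]
hb=[(x,y,z) for z in(.055,.105) for y in(-.007,.007) for x in(-.012,.012)]
q=proj(c,place(p,slider(p[3:],hb)))
for a in range(8):
  for b in range(a):
    if bin(a^b).count("1")==1:cv2.line(i,q[a].astype(int).tolist(),q[b].astype(int).tolist(),(0,255,0),1)
cv2.imwrite("pics/w1.png",i)
E
```

```text
3.225 p [ 0.4025 -0.1939  0.1854] F [0.  0.6 0.3] w 0.0857 q [-0.79 -0.68  2.26  0.51  1.22 -2.59]
[[-0.814, -0.138, 0.564], [-0.111, 0.99, 0.081], [-0.57, 0.003, -0.822]]
```

View pics/w1.png

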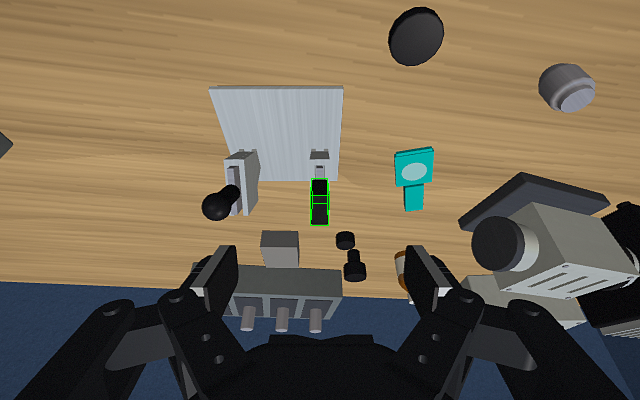

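The wrist picture shows the handle at (320,202) centred between the fingers, and the overlay matches. I'll advance and grip.

Request:
move_arm(
  targets="0 0 0 2 0.2 -2.9 -1;0 0 0 1.9 0.2 -2.7 -1;0 0 0 1.7 0.2 -2.5 -1;0 0 0 0 0 0 -1;0 0 0 0 0 0 -1",
)

```text
clock: 3.9
tcp_pos: [0.4592, -0.1887, 0.1082]
eef_rot: [0.3, -0.066, 0.951, 0.02]
ft_force: [-0.6, -0.2, 0.5]
width: 0.0855
grasp_force: 0.0
```

Request:
move_arm(
  targets="0 0 0 0 0 0 1;0 0 0 0 0 0 1;0 0 0 0 0 0 1;0 0 0 0 0 0 1;0 0 0 0 0 0 1;0 0 0 0 0 0 1;0 0 0 0 0 0 1;0 0 0 0 0 0 1",
)

```text
clock: 4.9
tcp_pos: [0.4588, -0.1887, 0.1066]
eef_rot: [0.3, -0.065, 0.951, 0.02]
ft_force: [-5.1, -3.6, 5.5]
width: 0.0132
grasp_force: 59.0
```

```bash
python3 t.py
```

```text
4.9 p [ 0.4588 -0.1887  0.1066] F [-5.1 -3.6  5.5] w 0.0132 q [-0.67 -0.5   2.28  0.53  0.97 -2.6 ]
[[-0.811, -0.137, 0.568], [-0.112, 0.991, 0.078], [-0.573, -0.0, -0.819]]
```

Request:
move_arm(
  targets="0 0 0 -0.57 -0.08 0.82 1;0 0 0 -0.57 -0.08 0.82 1;0 0 0 -0.57 -0.08 0.82 1;0 0 0 -0.57 -0.08 0.82 1;0 0 0 -0.57 -0.08 0.82 1;0 0 0 -0.57 -0.08 0.82 1;0 0 0 -0.57 -0.08 0.82 1;0 0 0 -0.57 -0.08 0.82 1;0 0 0 0 0 2 1;0 0 0 0 0 4 1;0 0 0 0 0 4 1;0 0 0 0 0 0 1",
)

```text
clock: 6.4
tcp_pos: [0.4137, -0.1953, 0.2763]
eef_rot: [0.302, -0.066, 0.951, 0.019]
ft_force: [0.2, -0.5, -1.7]
width: 0.0134
grasp_force: 59.0
```

```bash
python3 t.py
```

```text
6.4 p [ 0.4137 -0.1953  0.2763] F [ 0.2 -0.5 -1.7] w 0.0134 q [-0.77 -0.68  2.12  0.48  1.32 -2.51]
[[-0.809, -0.137, 0.571], [-0.114, 0.991, 0.076], [-0.576, -0.004, -0.817]]
```

Request:
move_arm(
  targets="-0.96 6.93 0 0 0 0 1;-0.96 6.93 0 0 0 0 1;-0.96 6.93 0 0 0 0 1;-0.96 6.93 0 0 0 0 1;-0.96 6.93 0 0 0 0 1;0 0 0 0 0 0 1",
)

```text
clock: 7.15
tcp_pos: [0.414, -0.1944, 0.271]
eef_rot: [-0.001, -0.069, 0.998, 0.001]
ft_force: [0.5, 0.3, -1.4]
width: 0.0133
grasp_force: 58.7
```

Request:
move_arm(
  targets="0 0 -2.3 1.9 3.7 0 1;0 0 -2.3 1.9 3.7 0 1;0 0 -2.3 1.9 3.7 0 1;0 0 -2.3 1.9 3.7 0 1;0 0 -2.3 1.9 3.7 0 1;0 0 -2.3 1.9 3.7 0 1;0 0 -2.2 1.9 3.7 -2 1;0 0 -2.2 1.9 3.7 -2 1;0 0 0 0 0 0 1;0 0 0 0 0 0 1;0 0 0 0 0 0 1",
)

```text
clock: 8.52
tcp_pos: [0.565, 0.1002, 0.2328]
eef_rot: [0.001, 0.09, 0.996, 0.0]
ft_force: [0.8, -0.4, -1.2]
width: 0.0133
grasp_force: 59.2
```

```bash
python3 t.py; python3 - <<'E'
from h import *
o=[]
for n in("top","scene"):
    i=bot.snapshot(n);cv2.imwrite(f"pics/{n}2.png",i);c=bot.camera_info(n)
    s=bot.sense();u=proj(c,s["tcp_pos"]-[0,0,.06])[0].astype(int);print(n,u)
    x,y=u[0]-50,u[1]-60;print(x,y)
    o.append(cv2.resize(i[y:y+120,x:x+100],(400,480),interpolation=cv2.INTER_CUBIC))
cv2.imwrite("pics/m3.png",np.hstack(o))
E
```

```text
8.525 p [0.565  0.1002 0.2328] F [ 0.8 -0.4 -1.2] w 0.0133 q [ 0.13 -0.1   1.69  0.    1.55 -1.26]
[[-0.984, 0.18, 0.002], [0.18, 0.984, 0.001], [-0.002, 0.001, -1.0]]
top [212 180]
162 120
scene [423 138]
373 78
```

View pics/m3.png

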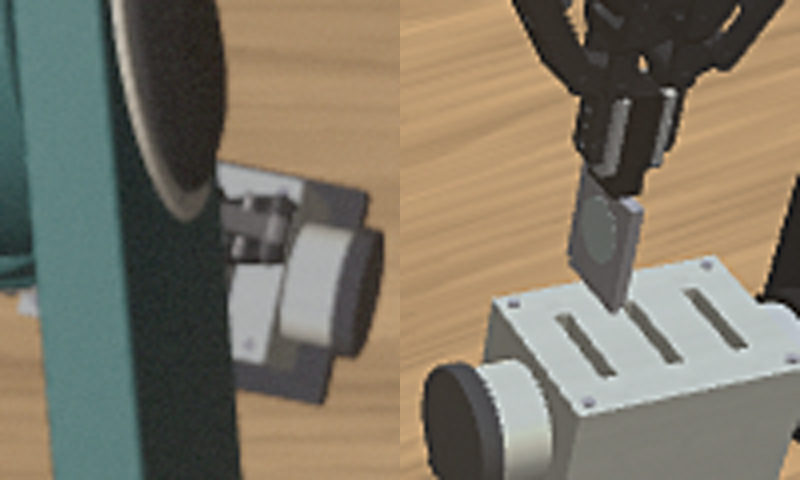

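The scene crop shows the plate hanging upright with its end at about (614,313) in the crop, above the slot region. I'll compare that with the predicted wireframe.

```bash
cat > ov.py <<'E'
from h import *
import sys
s=bot.sense();c=bot.camera_info("scene");x,y=373,78
w,a,b,d=s["eef_rot"];M=R.from_quat([a,b,d,w]).as_matrix()
# slider axes in tool: z_s=-z_t, y_s=y_t, x_s=-x_t ; TCP at (dx,0,h) of slider
def world(P,dx=.0015,h=.0844):
    P=np.array(P)-[dx,0,h];return s["tcp_pos"]+(P*[-1,1,-1])@M.T
pts=[(sx*.022,sy*.003,z) for z in(.004,.055) for sy in(-1,1) for sx in(-1,1)]
q=proj(c,world(pts));print(((q-[x,y]+.5)*4+[400,0]).round(0).tolist())
im=cv2.resize(cv2.imread("pics/scene2.png")[y:y+120,x:x+100],(400,480),interpolation=cv2.INTER_CUBIC)
im=cv2.resize(im[120:360,80:330],None,fx=2,fy=2)
for col,dx,h in(((0,255,0),.0015,.0844),):
    q=((proj(c,world(pts,dx,h))-[x,y]+.5)*4-[80,120])*2
    for i in range(8):
        for j in range(i):
            if bin(i^j).count("1")==1:cv2.line(im,q[i].astype(int).tolist(),q[j].astype(int).tolist(),col,1)
p=(.5716,.1352,-.1791)
for yy in(-.034,0,.034):
    L=[(-.024,yy-.004,.115),(.024,yy-.004,.115),(.024,yy+.004,.115),(-.024,yy+.004,.115)]
    q=((proj(c,place(p,L))-[x,y]+.5)*4-[80,120])*2
    cv2.polylines(im,[q.astype(np.int32)],True,(0,0,255),1)
cv2.imwrite("pics/ov2.png",im)
E
python3 ov.py
```

```text
[[565.0, 253.0], [611.0, 309.0], [577.0, 251.0], [623.0, 307.0], [583.0, 158.0], [632.0, 212.0], [595.0, 155.0], [645.0, 210.0]]
```

View pics/ov2.png

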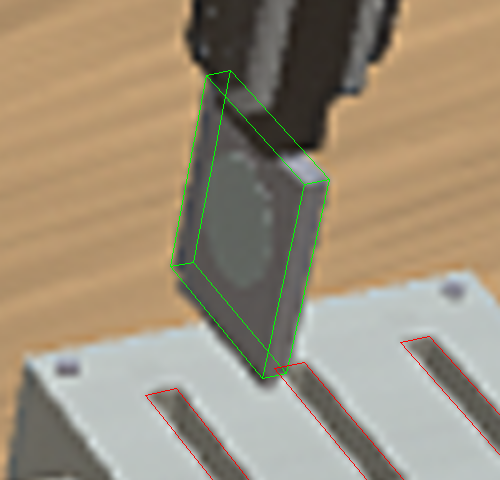

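The prediction matches the plate within about 1 mm, and the red slot outlines match too. Now I'll lower it gently toward the right slot.

Request:
move_arm(
  targets="0 0 0 0.2 0.1 -0.5 1;0 0 0 0 0 -0.7 1;0 0 0 0 0 -0.7 1;0 0 0 0 0 -0.7 1;0 0 0 0 0 -0.3 1;0 0 0 0 0 -0.3 1;0 0 0 0 0 0 1;0 0 0 0 0 0 1",
)

```text
clock: 9.62
tcp_pos: [0.5672, 0.1022, 0.2001]
eef_rot: [0.0, 0.09, 0.996, 0.0]
ft_force: [0.1, -0.3, -1.0]
width: 0.0134
grasp_force: 59.2
```

Request:
move_arm(
  targets="0 0 0 0 0 -0.2 1;0 0 0 0 0 -0.2 1;0 0 0 0 0 -0.2 1;0 0 0 0 0 0 1",
)

```text
clock: 10.12
tcp_pos: [0.5671, 0.1021, 0.1936]
eef_rot: [-0.0, 0.09, 0.996, -0.0]
ft_force: [0.7, 0.1, -1.4]
width: 0.0134
grasp_force: 59.2
```

Request:
move_arm(
  targets="0 0 0 0 0 -0.2 1;0 0 0 0 0 -0.2 1;0 0 0 0 0 -0.2 1;0 0 0 0 0 -0.2 1;0 0 0 0 0 0 1",
)

```text
clock: 10.75
tcp_pos: [0.5671, 0.1021, 0.1857]
eef_rot: [-0.0, 0.09, 0.996, -0.0]
ft_force: [-0.5, -0.2, -1.3]
width: 0.0133
grasp_force: 59.2
```

Request:
move_arm(
  targets="0 0 0 0 0 -0.25 1;0 0 0 0 0 -0.25 1;0 0 0 0 0 -0.25 1;0 0 0 0 0 -0.25 1;0 0 0 0 0 -0.1 1;0 0 0 0 0 -0.1 1;0 0 0 0 0 -0.1 1;0 0 0 0 0 0 1",
)

```text
clock: 11.75
tcp_pos: [0.5673, 0.1021, 0.1734]
eef_rot: [0.0, 0.09, 0.996, 0.0]
ft_force: [-0.5, -1.7, 3.5]
width: 0.0129
grasp_force: 60.0
```

Request:
move_arm(
  targets="0 0 0 0 0 -0.1 1;0 0 0 0 0 -0.1 1;0 0 0 0 0 0 1",
)

```text
clock: 12.12
tcp_pos: [0.5677, 0.1022, 0.1733]
eef_rot: [0.001, 0.09, 0.996, 0.0]
ft_force: [-4.4, -1.4, 19.0]
width: 0.0133
grasp_force: 62.3
```

The plate stops hard at 27 mm, so the right slot is blanked. I'll try the middle one.

Request:
move_arm(
  targets="0 0 0 0 0 0.4 1;0 0 0 0 0 0.8 1;0 0 0 0 0 0.8 1;0 0 0 0 0 0.8 1;0 0 0 0 0 0.9 1;0 0 0 0.3 1.7 0 1;0 0 0 0.3 1.65 0 1;0 0 0 0 0 0 1;0 0 0 0 0 0 1",
)

```text
clock: 13.25
tcp_pos: [0.5731, 0.1359, 0.2075]
eef_rot: [-0.0, 0.09, 0.996, -0.0]
ft_force: [0.2, 0.0, -1.6]
width: 0.0135
grasp_force: 59.2
```

Request:
move_arm(
  targets="0 0 0 0 0 -0.5 1;0 0 0 0 0 -0.3 1;0 0 0 0 0 -0.2 1;0 0 0 0 0 -0.2 1;0 0 0 0 0 -0.2 1;0 0 0 0 0 0 1",
)

```text
clock: 14.0
tcp_pos: [0.5731, 0.1356, 0.1937]
eef_rot: [-0.0, 0.09, 0.996, -0.0]
ft_force: [-0.4, 0.2, -1.5]
width: 0.0134
grasp_force: 59.2
```

Free entry. Going on down.

Request:
move_arm(
  targets="0 0 0 0 0 -0.25 1;0 0 0 0 0 -0.25 1;0 0 0 0 0 -0.25 1;0 0 0 0 0 -0.25 1;0 0 0 0 0 -0.25 1;0 0 0 0 0 -0.25 1;0 0 0 0 0 -0.25 1;0 0 0 0 0 -0.25 1;0 0 0 0 0 -0.1 1;0 0 0 0 0 -0.1 1;0 0 0 0 0 0 1",
)

```text
clock: 15.38
tcp_pos: [0.5731, 0.1356, 0.1719]
eef_rot: [-0.0, 0.09, 0.996, -0.0]
ft_force: [0.5, -0.3, -0.6]
width: 0.0132
grasp_force: 59.2
```

Request:
move_arm(
  targets="0 0 0 0 0 -0.1 1;0 0 0 0 0 -0.1 1;0 0 0 0 0 -0.1 1;0 0 0 0 0 0 1",
)

```text
clock: 15.88
tcp_pos: [0.5731, 0.1356, 0.1688]
eef_rot: [-0.0, 0.09, 0.996, -0.0]
ft_force: [-0.1, -0.4, -0.9]
width: 0.0136
grasp_force: 59.2
```

The plate is past 27 mm with no resistance, so the middle slot is the clear one. I'll continue to the carrier.

Request:
move_arm(
  targets="0 0 0 0 0 -0.25 1;0 0 0 0 0 -0.25 1;0 0 0 0 0 -0.25 1;0 0 0 0 0 -0.25 1;0 0 0 0 0 -0.2 1;0 0 0 0 0 -0.2 1;0 0 0 0 0 -0.2 1;0 0 0 0 0 0 1",
)

```text
clock: 16.88
tcp_pos: [0.5732, 0.1356, 0.1533]
eef_rot: [0.0, 0.09, 0.996, 0.0]
ft_force: [-0.6, -0.6, 3.0]
width: 0.0131
grasp_force: 60.1
```

Request:
move_arm(
  targets="0 0 0 0 0 -0.2 1;0 0 0 0 0 -0.2 1;0 0 0 0 0 -0.2 1;0 0 0 0 0 -0.1 1;0 0 0 0 0 0 1",
)

```text
clock: 17.5
tcp_pos: [0.5733, 0.1356, 0.1462]
eef_rot: [0.0, 0.09, 0.996, 0.0]
ft_force: [-1.4, -0.8, 4.4]
width: 0.0135
grasp_force: 60.2
```

Request:
move_arm(
  targets="0 0 0 0 0 -0.1 1;0 0 0 0 0 -0.1 1;0 0 0 0 0 0 1",
)

```text
clock: 17.88
tcp_pos: [0.5734, 0.1357, 0.1453]
eef_rot: [0.001, 0.09, 0.996, 0.0]
ft_force: [-5.8, -1.7, 14.3]
width: 0.0133
grasp_force: 61.7
```

Request:
move_arm(
  targets="0 0 0 0 0 -0.1 1;0 0 0 0 0 -0.1 1;0 0 0 0 0 0 1",
)

```text
clock: 18.25
tcp_pos: [0.5736, 0.1358, 0.1451]
eef_rot: [0.001, 0.09, 0.996, 0.0]
ft_force: [-12.4, -1.9, 31.3]
width: 0.0134
grasp_force: 64.0
```

The shoulder is seated: z matches 0.145 and the force climbs without travel. I'll ease off, release and rise.

Request:
move_arm(
  targets="0 0 0 0 0 0.2 1;0 0 0 0 0 0 1;0 0 0 0 0 0 0;0 0 0 0 0 0 0;0 0 0 0 0 0 0;0 0 0 0 0 0 0;0 0 0 0 0 0 0",
)

```text
clock: 19.12
tcp_pos: [0.5731, 0.1356, 0.1438]
eef_rot: [-0.0, 0.09, 0.996, -0.0]
ft_force: [0.4, 0.5, 0.0]
width: 0.0431
grasp_force: 0.0
```

Request:
move_arm(
  targets="0 0 0 0 0 1 0;0 0 0 0 0 2 0;0 0 0 0 0 4 0;0 0 0 0 0 5 0;0 0 0 -1 -5 3 0;0 0 0 -1 -6 0 0;0 0 0 -1 -6 0 0;0 0 0 -1 -6 0 0;0 0 0 0 0 0 0;0 0 0 0 0 0 0",
)

```text
clock: 20.38
tcp_pos: [0.5332, -0.0943, 0.2951]
eef_rot: [0.001, 0.09, 0.996, 0.0]
ft_force: [0.6, 0.4, 0.1]
width: 0.0429
grasp_force: 0.0
```

```bash
python3 t.py; python3 - <<'E'
from h import *
i=bot.snapshot("scene");c=bot.camera_info("scene")
p=(.5716,.1352,-.1791)
hb=[(x,y,z) for z in(.115,.165) for y in(-.007,.007) for x in(-.012,.012)]
q=((proj(c,place(p,hb))-[375,90]+.5)*4).astype(int)
im=cv2.resize(i[90:230,375:545],None,fx=4,fy=4,interpolation=cv2.INTER_CUBIC)
for a in range(8):
  for b in range(a):
    if bin(a^b).count("1")==1:cv2.line(im,q[a].tolist(),q[b].tolist(),(0,255,0),1)
cv2.imwrite("pics/f1.png",im)
cv2.imwrite("pics/f2.png",i)
E
```

```text
20.375 p [ 0.5332 -0.0943  0.2951] F [0.6 0.4 0.1] w 0.0429 q [-0.22 -0.19  1.66  0.    1.66 -1.61]
[[-0.984, 0.18, 0.001], [0.18, 0.984, 0.0], [-0.001, 0.0, -1.0]]
```

View pics/f1.png

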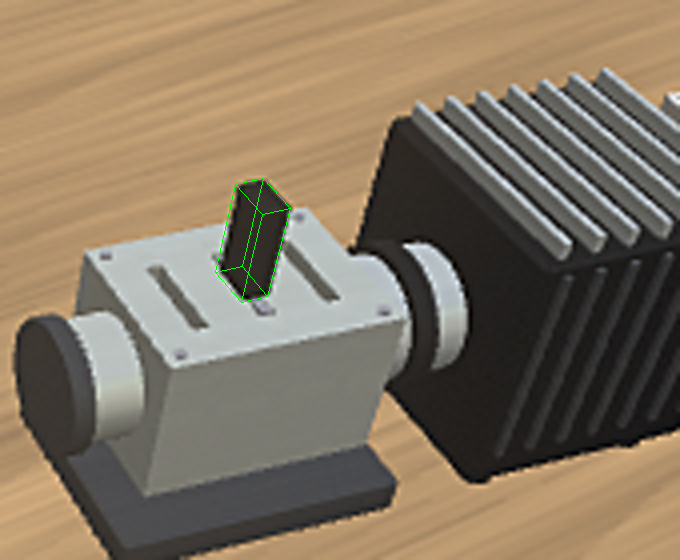

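View pics/f2.png

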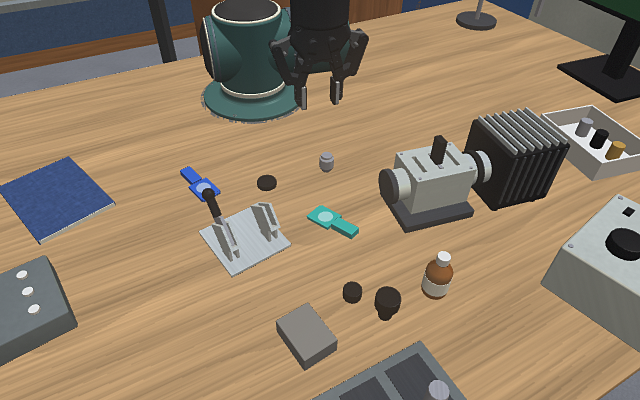

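The handle sits on the box top in the middle slot, matching the seated wireframe. Everything else is unmoved and the gripper is clear.

```bash
python3 -c "
from cell import bot
print(bot.finish_job())"
```

```text
the job is handed in; nothing more can be done
None
```

The filter slider is in the middle slot, the clear one, pressed down until its shoulder sits on the box top, and released; the other slider and the bench items look unmoved, and I handed the job in at about 20 s of the 64 s allowed.

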